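# Hang the round washing basket on the draining stand

## Task

In the soil laboratory, hang the round perforated basket on the hook of the draining stand so that it can drip dry: bring its handle over the hook, lower the crossbar into it, let go only once it sits there, and leave it hanging still and upright. Leave the square basket where it stands.

Things in the scene. Friction and masses are not known exactly. Their poses are not given: they have to be found in the camera images.
- round_center (a point): Axis of the round perforated steel basket (loose, 0.18-0.35 kg), 100 mm above its underside; z up, y along its handle's crossbar. Bowl 98 mm wide, 60 mm high. A rigid 8 mm rod handle arches over it; on its top stands a black plastic grip, 22 mm square, 48 to 98 mm above this point. Pinch the grip from above, 76 mm above this point, fingers on its y sides so they clear the hook's tip.
- round_handle (a point): Underside of the middle of the round basket's handle crossbar, 40 mm above round_center and 80 mm above the bowl's rim, same axes: the spot to rest on hook_seat. The crossbar is level for 48 mm along y, its ends slope down to feet at y = +-48 mm. The hook enters the opening between crossbar and rim along x. The grip spans 8 to 58 mm above this point.
- hook_seat (a point): Lowest spot of the hook, top of its 10 mm rod, 195 mm above the bench; z up, x from tip to post. Crossbar rests here along y, either way round. Floor level for x = +-20 mm, rising to the tip (x = -50 mm, 18 mm higher) and post (x = 95 mm, top 35 mm higher). Come from beyond the tip (x = -130 mm), crossbar 30 mm above seat, slide along +x, then lower. Fixed stand, white tray 200 x 160 x 16 mm.
- square_center (a point): Axis of the square perforated steel basket, 100 mm above its underside: a bystander, 90 x 90 x 60 mm, with the same handle and grip (top 198 mm above the bench). It stands on the other side of the stand from the round one.

How it is judged:
On the way, in this order (a step that is already met when the one before it is completed fails the run):
1. the round basket is held by the robot and lifted at least 30 mm off the bench (height (world z) of round_center above 0.13 m and contact force between the fingers and round_basket above 0.3 N), for 0.2 s.
2. the crossbar is in the hook (within 35 mm along and 20 mm across the hook's seat, less than 16 mm above it) while the robot still holds the basket (x of round_handle in the frame of hook_seat between -0.035 and 0.035 m and y of round_handle in the frame of hook_seat between -0.02 and 0.02 m and z of round_handle in the frame of hook_seat between -0.01 and 0.016 m and contact force between the fingers and round_basket above 0.3 N), for 0.1 s.
At the end, for the whole second after the job is handed in: The round basket hangs in the hook: the middle of its crossbar within 35 mm along and 20 mm across the hook's seat and between 10 mm below and 16 mm above it, tilted less than 20 degrees, hanging still (under 0.08 m/s and 0.8 rad/s); the square basket is within 40 mm of where it started (x of round_handle in the frame of hook_seat between -0.035 and 0.035 m and y of round_handle in the frame of hook_seat between -0.02 and 0.02 m and z of round_handle in the frame of hook_seat between -0.01 and 0.016 m and angle between round_center's own z axis and vertical below 0.35 rad and linear speed of round_basket below 0.08 m/s and angular speed of round_basket below 0.8 rad/s and distance of square_center from where it was at the start of the episode below 0.04 m); the robot touches nothing.
It fails at once if the square basket is moved more than 40 mm or tipped over (distance of square_center from where it was at the start of the episode above 0.04 m or angle between square_center's own z axis and vertical above 0.5 rad).
It also fails if it takes over 43 s, if anything falls off the work surface, if the arm or the gripper's body presses on something with over 40 N, if the wrist force passes 120 N, or if a joint passes its speed limit or range.

## Robot

A 6-joint arm with a two-finger parallel gripper is mounted at the origin on the work surface. World frame = base frame: x ahead of the robot, y to its left, z up, the work surface at z = 0. Lengths are in m, angles in rad, forces in N, time in s.
With the tool pointing down it reaches from about 0.4 to 0.825 m from the base axis. Payload 7 kg.
Tool frame: the origin (TCP) lies midway between the tips of the shut fingers; the grasp point (between the pads) lies 19 mm behind it; z points along the fingers, y is the line along which they close (so a half turn about z gives the same grasp; the last joint's range is limited). The gripper opens to 88 mm and grips with 3 to 60 N. Pads are 19 mm wide; open, the fingers measure 130 mm over their backs; the gripper's body (78 mm by 193 mm) begins 47 mm behind the grasp point.
Start: joints at [-0.827, 0.359, 0.012, 0, -1.224, -0.288], TCP at [0.297, -0.606, 0.227] pointing down, gripper open.
Joint ranges: [-3.07, 3.07], [-1.43, 2.12], [-1.02, 1.25], [-3.03, 1.67], [-3.05, -0], [-3.03, 3.03]. Speed limits (rad/s): [2.39, 2.39, 3.01, 3.14, 3.14, 3.14].

## Interface

Orientations are given as [roll, pitch, yaw] about the fixed x, y, z axes, in that order (R = Rz(yaw) Ry(pitch) Rx(roll)).
In Python, from station import telemetry, eyes, ticket, recognise, trace gives the robot as it stands. The module is installed in compiled form; this text tells all that it offers.
- The arm moves only by the tool servo_tool, never from a script. Its argument "series" is a list that holds one entry, the list of rows, each a list of 4 numbers: the shift along the tool's x, y, z in mm, then the turn about the tool's z in rad. In form: [[[x, y, z, roll], ...]]. A call has exactly 10 rows; each row shifts and turns the commanded pose from where the row before left it, along the tool's axes as they then stand; what a row does not reach is not made up. A row lasts 1/12 s, in which the tool goes at most 41.7 mm and 7.16 degrees, less where a joint would pass 70% of its speed; a pose out of reach is approached as far as the arm can. A call is refused whole if a number of a shift passes 41.7 or a number of a turn 0.125, either way. A call with a gripper value outside its range is refused whole. "claw" is the gripper's target within -1 to 1 (shut at 1, half-way at 0, fully open at -1), set as the call begins (left out, the last holds). The fingers move at their own pace and stop on an object; "grip_force" is the grip in N (left out, the last holds). Time passes only in rows, so rows that do not move let the fingers close, or fill a call up. It gives the time, the measured TCP pose, the force, the opening and the grip force at its end, in the units of the state.
- telemetry.get_state(): the state, without advancing time (a new reading comes with each control period).
- eyes.grab_frame(name): name is "scene" or "top" or "wrist"; returns the picture (420x560x3 uint8, red, green, blue); there is no depth.
- eyes.calibration(name): a dict with "mtx" (3x3 intrinsics, pixels), "rvec" (rotation vector, rad) and "tvec" (3), from world to camera coordinates, as OpenCV has them. Camera axes: x right, y down, z forward; pixel columns grow to the right and rows downward; lengths in m; the calibration is good to about 2 mm. A picture is of the moment at which its call begins: read the wrist's pose just before it. calibration takes no time and is no camera call; for the wrist camera it gives the pose at the moment of the call.
- ticket.job_done(): hands the job in; it is judged then, once.
Trained networks look in the newest picture that a camera, given by its name, has taken for a name from the list of things; names that differ only in an ending like _2 or _b are one class to them, and where a whole thing is asked for, a point or a joint stands for the part that bears it (a point fixed in the world has none). Each returns a list of dicts, best first, with "conf" (0 to 1); they miss things now and then, are a little off and sometimes report something else, mostly with a low value. They report only what shows in the picture. A call takes as long as a camera call.
- recognise(camera, name): "position" ([x, y, z] in m, in world coordinates, good to about 4 mm: the middle of the surface that is visible of it).
- trace(camera, name): "mask" (420x560 bool, what is visible of it).
The state is a dict: "t": time; "q": joint angles; "qd": joint speeds; "joint_efforts": joint torques, N m; "eef_pos": TCP position; "ee_rot": TCP orientation; "force": force on the tool from outside, world axes, zero at the start; "moment": the same for the moment, N m; "width": finger opening in m; "gripper_force": force on a finger pad.
Only numpy, scipy, OpenCV 4.12 (cv2) and the standard library are available. Lean on these libraries where they do the work, as an engineer would, in place of code of your own. Each camera call takes 0.05 s, during which the arm holds its last target. There are 200 camera calls.

## Working session

There is one attempt and no reset: what is moved stays moved. The work goes in short steps, Python scripts to look and compute and a tool call to move; the robot and the scene stay as the last step left them, time stands still between calls to the robot, and variables do not carry over. Pictures are saved under pics/ and viewed, at most 10 in all, crops included, and the job is handed in when it is done.

Besides the shell and the picture viewer there is one more tool, called after ">>>" as a command line: name --argument value ..., lists and objects as JSON in quotes. servo_tool: Moves the arm, as the interface text tells. Its arguments: {"type":"object","properties":{"series":{"type":"array"},"claw":{"type":"number"},"grip_force":{"type":"number"}},"required":["series"]}

```bash
mkdir -p pics
python3 - <<'E'
from station import telemetry, eyes, recognise
import cv2,numpy as np
s=telemetry.get_state();print(s['t'],s['eef_pos'],s['ee_rot'],s['width'])
ims=[]
for c in ('scene','top'):
    im=eyes.grab_frame(c);ims.append(im)
    for n in ('round_center','round_handle','hook_seat','square_center'):
        print(c,n,[(np.round(d['position'],3),round(d['conf'],2)) for d in recognise(c,n)[:3]])
    k=eyes.calibration(c);print(k['mtx'][0],cv2.Rodrigues(k['rvec'])[0].round(2).tolist(),k['tvec'])
    cv2.imwrite(f'pics/{c}0.png',im[:,:,::-1])
E
```

```text
0.0 [ 0.29686571 -0.60566792  0.22560936] [ 3.13990590e+00 -1.60679497e-04 -2.68594253e+00] 0.08782020814003884
scene round_center [(array([ 0.44 , -0.31 ,  0.037]), 0.71)]
scene round_handle [(array([ 0.44 , -0.311,  0.039]), 0.9)]
scene hook_seat [(array([ 0.636, -0.015,  0.008]), 0.72)]
scene square_center [(array([0.511, 0.228, 0.029]), 0.73)]
[433.66933416   0.         270.98548058] [[0.03, 1.0, 0.01], [0.85, -0.02, -0.53], [-0.53, 0.02, -0.85]] [-0.04418346 -0.33506058  1.39761415]
top round_center [(array([ 0.438, -0.305,  0.027]), 0.57)]
top round_handle [(array([ 0.433, -0.306,  0.028]), 0.83)]
top hook_seat [(array([ 0.626, -0.008,  0.003]), 0.93)]
top square_center [(array([0.516, 0.226, 0.004]), 0.56)]
[401.17916922   0.         283.86626818] [[0.0, -1.0, 0.01], [-0.98, -0.0, -0.18], [0.18, -0.01, -0.98]] [-0.01430155  0.56212769  0.93498277]
```

View pics/scene0.png

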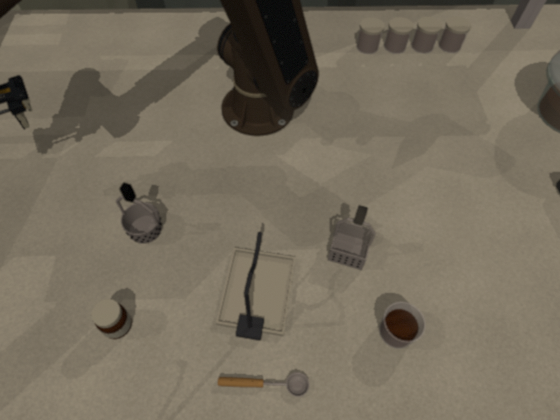

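View pics/top0.png

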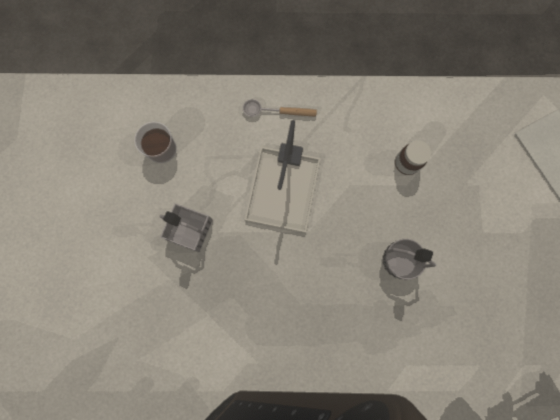

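The scene picture shows the round basket at about (140,215) with its grip at (128,192). The stand's post base is at (250,327), its hook tip at (262,226), and the square basket is at (348,245). In the top picture the round grip is at (424,256) and the hook runs from (281,188) to (292,122).

Run:
```python
import cv2,numpy as np
s=cv2.imread('pics/scene0.png');t=cv2.imread('pics/top0.png')
def c(i,x,y,w,h): return cv2.convertScaleAbs(cv2.resize(i[y:y+h,x:x+w],(400,300),interpolation=cv2.INTER_CUBIC),alpha=1.8)
m=np.vstack([np.hstack([c(s,95,165,100,75+0),c(s,180,215,160,120)]),np.hstack([c(t,360,220,100,75),c(t,230,110,120,90)])])
cv2.imwrite('pics/m1.png',m)
```

```text
(no output)
```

View pics/m1.png

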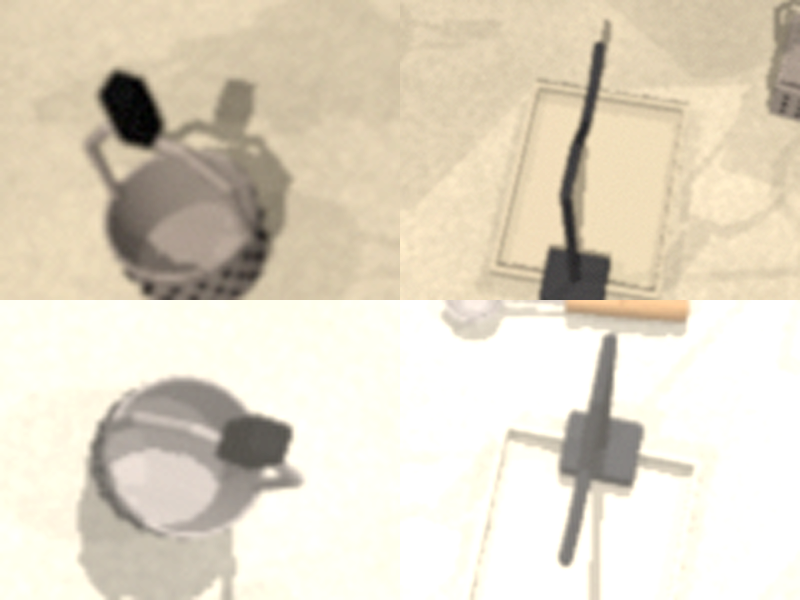

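```bash
cat > fit.py <<'E'
import cv2,numpy as np
from scipy.optimize import least_squares
def proj(k,P): return cv2.projectPoints(np.asarray(P,float),k['rvec'],k['tvec'],k['mtx'],None)[0].reshape(-1,2)
def world(p,P):
    c,s=np.cos(p[2]),np.sin(p[2]);P=np.asarray(P,float);return np.c_[p[0]+c*P[:,0]-s*P[:,1],p[1]+s*P[:,0]+c*P[:,1],P[:,2]]
def fit(obs,p0):
    f=lambda p:np.concatenate([(proj(k,world(p,P))-np.array(u)).ravel() for k,P,u in obs])
    r=least_squares(f,p0,loss='soft_l1');return r.x,f(r.x).reshape(-1,2).round(1).tolist()
E
python3 - <<'E'
from station import eyes
from fit import *
s,t=eyes.calibration('scene'),eyes.calibration('top')
h=.19
print(fit([(s,[[-.05,0,h+.018],[-.02,0,h],[.02,0,h],[.095,0,h+.035],[.095,0,.02]],[[262,227],[253.2,269],[250,280],[246.4,293],[250,325]]),
 (t,[[-.05,0,h+.018],[.095,0,h+.035]],[[279.5,188.],[293,121]])],[.6,0,0]))
G=[[0,0,.198],[0,-.024,.144],[0,-.048,.06],[0,.048,.06],[0,0,.06]]
print(fit([(s,G,[[125.5,185],[118,202],[124.5,212.5],[158.8,223],[140,217]]),
 (t,G,[[425.5,255],[434.5,265],[425.5,266],[389,254],[405,258]])],[.44,-.31,0]))
E
```

```text
(array([ 0.62453983, -0.01092084, -0.1838559 ]), [[-3.5, 6.2], [3.1, -19.4], [3.0, -13.3], [-0.8, 1.4], [-0.8, 2.5], [0.1, 0.8], [-0.5, 0.1]])
(array([ 0.43822449, -0.30419909, -0.32127529]), [[-0.3, 0.9], [4.3, -5.3], [-1.5, 0.3], [-1.4, -0.8], [0.1, 0.5], [1.1, 0.7], [-6.2, -4.1], [-0.3, 0.1], [-2.5, -0.8], [0.8, 1.6]])
```

>>> servo_tool --series '[[[-26, 21, -3, 0], [-26, 21, -3, 0], [-26, 21, -3, 0], [-26, 21, -3, 0], [-26, 21, -3, 0], [-26, 21, -3, 0], [-26, 21, -3, 0], [-26, 21, -3, 0], [-26, 21, -3, 0], [-25, 20, -3, 0]]]' --claw -1 --grip_force 25

```text
t: 1.33
eef_pos: [0.4381, -0.3028, 0.2571]
ee_rot: [-3.141, 0.001, -2.686]
force: [0.8, -0.9, -0.3]
width: 0.0875
gripper_force: 0.0
```

>>> servo_tool --series '[[[0, 0, 0, 0.11], [0, 0, 0, 0.11], [0, 0, 0, 0.11], [0, 0, 0, 0.11], [0, 0, 0, 0.11], [0, 0, 0, 0.11], [0, 0, 0, 0.11], [0, 0, 0, 0], [0, 0, 0, 0], [0, 0, 0, 0]]]'

```text
t: 2.17
eef_pos: [0.4377, -0.3044, 0.2566]
ee_rot: [3.142, 0.0, 2.831]
force: [-0.5, -0.4, 0.2]
width: 0.0876
gripper_force: 0.0
```

Run:
```python
from station import telemetry, eyes, recognise
from fit import *
s=telemetry.get_state();print(s['t'],s['eef_pos'],s['ee_rot'],s['q'])
w=eyes.calibration('wrist');im=eyes.grab_frame('wrist')
print('cam',(-cv2.Rodrigues(w['rvec'])[0].T@w['tvec'].ravel()).round(3))
p=[.438,-.304,-.321]
print(proj(w,world(p,[[0,0,.198],[0,-.024,.148],[0,.024,.148],[0,-.048,.06],[0,.048,.06]])).round())
big=cv2.resize(im,(800,600))
cv2.imwrite('pics/w1.png',big[:,:,::-1])
s,t=eyes.calibration('scene'),eyes.calibration('top');h=.19
print(fit([(s,[[-.05,0,h+.018],[.02,0,h],[.095,0,h+.035],[.095,0,.02]],[[262,228],[253.2,269],[246.4,293],[250,325]]),
 (t,[[-.05,0,h+.018],[.095,0,h+.035]],[[279.5,188.],[293,121]])],[.6,0,0]))
```

```text
2.1667 [ 0.43765205 -0.30442477  0.25663509] [3.14158915e+00 1.60316986e-04 2.83097600e+00] [-2.39729261e-01  1.05137205e-01 -2.52764337e-01  8.39527408e-06
 -1.21273462e+00 -1.64168666e+00]
cam [ 0.362 -0.281  0.414]
[[284. 229.]
 [253. 206.]
 [315. 207.]
 [235. 181.]
 [332. 182.]]
(array([ 0.62339   , -0.00903682, -0.19762256]), [[-2.3, 4.7], [0.5, -2.9], [-0.5, 0.7], [-0.6, 1.9], [-1.1, 1.3], [-0.8, 0.8]])
```

View pics/w1.png

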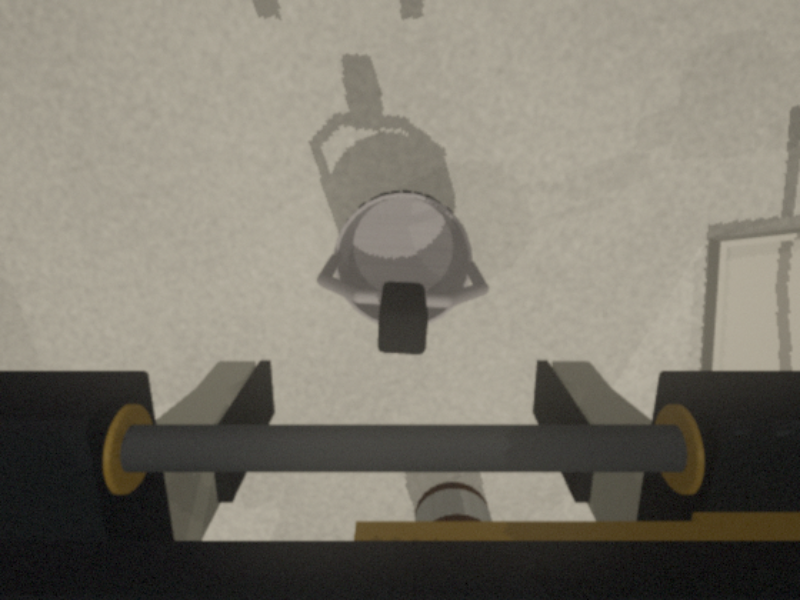

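The wrist picture shows the grip's top face at (401,331) of 800x600, centred between the fingers. The crossbar is about 0.045 rad clockwise of the tool (ends at (320,282) and (487,290)).

>>> servo_tool --series '[[[0, 0, 12, 0.045], [0, -1, 12, 0], [0, -1, 12, 0], [0, 0, 12, 0], [0, 0, 12, 0], [0, 0, 12, 0], [0, 0, 12, 0], [0, 0, 10, 0], [0, 0, 5, 0], [0, 0, 0, 0]]]'

```text
t: 3.05
eef_pos: [0.4364, -0.3061, 0.1564]
ee_rot: [-3.142, -0.002, 2.783]
force: [-0.5, 0.4, 0.2]
width: 0.0876
gripper_force: 0.0
```

>>> servo_tool --series '[[[0, 0, 0, 0], [0, 0, 0, 0], [0, 0, 0, 0], [0, 0, 0, 0], [0, 0, 0, 0], [0, 0, 0, 0], [0, 0, 0, 0], [0, 0, 0, 0], [0, 0, 0, 0], [0, 0, 0, 0]]]' --claw 1 --grip_force 25

```text
t: 3.88
eef_pos: [0.437, -0.3063, 0.1576]
ee_rot: [3.142, 0.0, 2.782]
force: [0.1, -0.1, 0.4]
width: 0.0263
gripper_force: 0.0
```

>>> servo_tool --series '[[[0, 0, 0, 0], [0, 0, 0, 0], [0, 0, 0, 0], [0, 0, 0, 0], [0, 0, -5, 0], [0, 0, -15, 0], [0, 0, -20, 0], [0, 0, -20, 0], [0, 0, -20, 0], [0, 0, -15, 0]]]'

```text
t: 4.72
eef_pos: [0.4372, -0.3065, 0.2547]
ee_rot: [-3.141, 0.002, 2.782]
force: [0.4, -0.4, -2.5]
width: 0.0218
gripper_force: 25.0
```

>>> servo_tool --series '[[[2, 14, 0, 0], [4, 28, 0, 0], [6, 36, 0, 0], [7, 38, 0, 0], [7, 38, 0, 0], [7, 38, 0, 0], [7, 38, 0, 0], [7, 38, 0, 0], [6, 32, 0, 0], [5, 22, 0, 0]]]'

```text
t: 5.55
eef_pos: [0.4961, 0.0183, 0.253]
ee_rot: [3.141, 0.0, 2.784]
force: [1.1, -0.5, -1.4]
width: 0.0218
gripper_force: 25.0
```

>>> servo_tool --series '[[[0, 0, 0, -0.04], [0, 0, 0, -0.06], [0, 0, 0, -0.05], [0, 0, 0, -0.02], [0, 0, 0, 0], [0, 0, 0, 0], [0, 0, 0, 0], [0, 0, 0, 0], [0, 0, 0, 0], [0, 0, 0, 0]]]'

```text
t: 6.38
eef_pos: [0.4958, 0.0155, 0.2526]
ee_rot: [3.142, 0.0, 2.952]
force: [-0.4, -0.1, -2.7]
width: 0.0218
gripper_force: 25.0
```

Run:
```python
from station import telemetry, eyes, recognise
from fit import *
s=telemetry.get_state();print(s['t'],s['eef_pos'],s['ee_rot'],s['width'])
w=eyes.calibration('wrist');W=eyes.grab_frame('wrist');S=eyes.grab_frame('scene')
H=[[-.05,0,.208],[-.02,0,.19],[.02,0,.19],[.095,0,.225]]
for c in('wrist','scene','top'): print(c,proj(eyes.calibration(c),world([.6235,-.009,-.19],H)).round().tolist())
m=np.hstack([cv2.resize(W,(400,300)),cv2.resize(S[190:340,170:370],(400,300),interpolation=cv2.INTER_CUBIC)])
m=np.vstack([m,np.hstack([cv2.resize(W[:200,140:407],(400,300)),cv2.resize(eyes.grab_frame('top')[110:245,220:400],(400,300),interpolation=cv2.INTER_CUBIC)])])
cv2.imwrite('pics/w2.png',cv2.convertScaleAbs(m,alpha=1.5)[:,:,::-1])
```

```text
6.3833 [0.49584308 0.01547849 0.25259314] [3.14154643e+00 1.48180626e-05 2.95187995e+00] 0.021829387019025256
wrist [[284.0, 351.0], [284.0, 369.0], [283.0, 413.0], [284.0, 534.0]]
scene [[260.0, 233.0], [257.0, 249.0], [254.0, 266.0], [246.0, 294.0]]
top [[279.0, 189.0], [281.0, 178.0], [285.0, 160.0], [292.0, 122.0]]
```

View pics/w2.png

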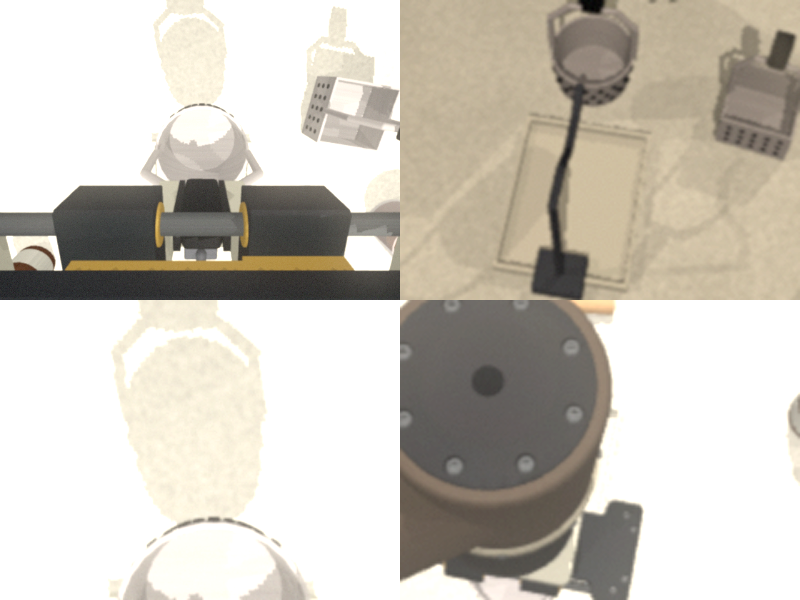

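The hook's tip at (583,78) and kink at (566,155) in the scene crop agree with the fitted model. In the wrist view the tip is between the fingers. Sliding in.

>>> servo_tool --series '[[[-6, 0, 0, 0], [-12, 0, 0, 0], [-16, 0, 0, 0], [-16, 0, 0, 0], [-16, 0, 0, 0], [-16, 0, 0, 0], [-16, 0, 0, 0], [-16, 0, 0, 0], [-11, 0, 0, 0], [-5, 0, 0, 0]]]'

```text
t: 7.37
eef_pos: [0.6253, -0.0095, 0.2515]
ee_rot: [-3.141, -0.001, 2.952]
force: [-0.4, -0.3, -2.7]
width: 0.0218
gripper_force: 25.0
```

Run:
```python
from station import telemetry, eyes
from fit import *
s=telemetry.get_state();print(s['t'],s['eef_pos'],s['ee_rot'],s['force'])
W=eyes.grab_frame('wrist');S=eyes.grab_frame('scene')
m=np.vstack([cv2.resize(S[180:330,160:360],(400,300),interpolation=cv2.INTER_CUBIC),cv2.resize(W,(400,300))])
m=np.hstack([cv2.resize(S[210:300,210:270],(400,600),interpolation=cv2.INTER_CUBIC),m])
cv2.imwrite('pics/w3.png',cv2.convertScaleAbs(m,alpha=1.5)[:,:,::-1])
```

```text
7.3667 [ 0.62532711 -0.00945337  0.25154687] [-3.14088080e+00 -7.84454494e-04  2.95177558e+00] [-0.4259737  -0.28938659 -2.68161535]
```

View pics/w3.png

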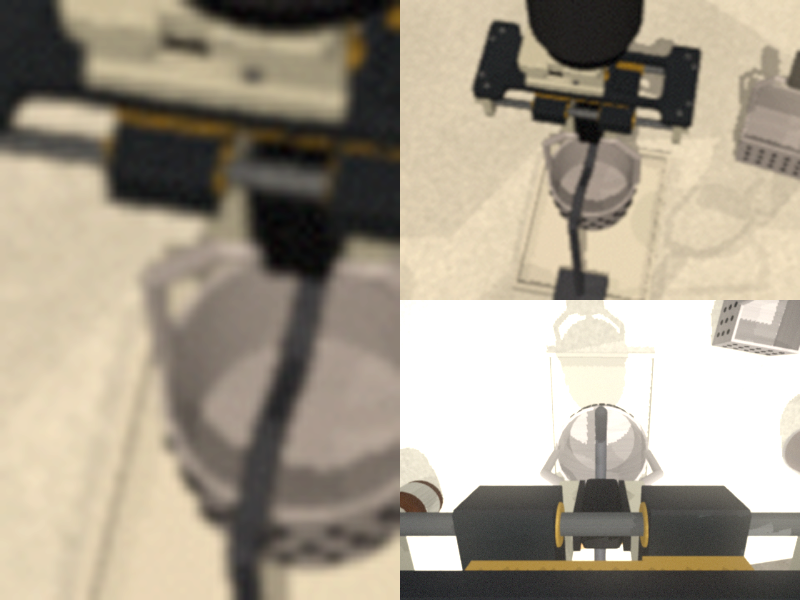

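The crossbar is over the hook: the rod runs through the opening and is centred, with its tip at (600,410) in the wrist panel. Lowering.

>>> servo_tool --series '[[[0, 0, 5, 0], [0, 0, 5, 0], [0, 0, 5, 0], [0, 0, 5, 0], [0, 0, 5, 0], [0, 0, 4, 0], [0, 0, 3, 0], [0, 0, 2, 0], [0, 0, 0, 0], [0, 0, 0, 0]]]'

```text
t: 8.3
eef_pos: [0.6236, -0.0089, 0.2186]
ee_rot: [-3.141, -0.0, 2.952]
force: [0.2, -0.1, -2.1]
width: 0.0216
gripper_force: 25.0
```

>>> servo_tool --series '[[[0, 0, 1, 0], [0, 0, 1, 0], [0, 0, 1, 0], [0, 0, 1, 0], [0, 0, 0, 0], [0, 0, 0, 0], [0, 0, 0, 0], [0, 0, 0, 0], [0, 0, 0, 0], [0, 0, 0, 0]]]'

```text
t: 9.13
eef_pos: [0.6235, -0.0089, 0.2146]
ee_rot: [3.142, 0.0, 2.952]
force: [-0.6, 0.1, -2.2]
width: 0.0223
gripper_force: 25.0
```

>>> servo_tool --series '[[[0, 0, 0.5, 0], [0, 0, 0.5, 0], [0, 0, 0.5, 0], [0, 0, 0.5, 0], [0, 0, 0.5, 0], [0, 0, 0.5, 0], [0, 0, 0, 0], [0, 0, 0, 0], [0, 0, 0, 0], [0, 0, 0, 0]]]'

```text
t: 9.97
eef_pos: [0.6236, -0.0089, 0.2119]
ee_rot: [3.142, 0.0, 2.952]
force: [-0.8, 0.2, 1.9]
width: 0.0222
gripper_force: 25.0
```

Contact: the vertical force went from -2.2 N to +1.9 N, so the crossbar sits. Releasing softly.

>>> servo_tool --series '[[[0, 0, 0, 0], [0, 0, 0, 0], [0, 0, 0, 0], [0, 0, 0, 0], [0, 0, 0, 0], [0, 0, 0, 0], [0, 0, 0, 0], [0, 0, 0, 0], [0, 0, 0, 0], [0, 0, 0, 0]]]' --grip_force 4

```text
t: 10.8
eef_pos: [0.6237, -0.0089, 0.2118]
ee_rot: [3.142, 0.0, 2.952]
force: [-0.5, -0.1, 3.8]
width: 0.0221
gripper_force: 4.0
```

>>> servo_tool --series '[[[0, 0, 0, 0], [0, 0, 0, 0], [0, 0, 0, 0], [0, 0, 0, 0], [0, 0, 0, 0], [0, 0, 0, 0], [0, 0, 0, 0], [0, 0, 0, 0], [0, 0, 0, 0], [0, 0, 0, 0]]]' --claw -0.2

```text
t: 11.63
eef_pos: [0.6235, -0.0089, 0.2116]
ee_rot: [3.142, 0.0, 2.952]
force: [0.7, -0.7, 0.4]
width: 0.0525
gripper_force: 0.0
```

Run:
```python
from station import telemetry, eyes
from fit import *
s=telemetry.get_state();print(s['t'],s['eef_pos'],s['force'],s['width'])
W=eyes.grab_frame('wrist');S=eyes.grab_frame('scene')
m=np.vstack([cv2.resize(S[180:330,160:360],(400,300),interpolation=cv2.INTER_CUBIC),cv2.resize(W,(400,300))])
cv2.imwrite('pics/w4.png',cv2.convertScaleAbs(m,alpha=1.5)[:,:,::-1])
```

```text
11.6333 [ 0.62353367 -0.00889625  0.21159838] [ 0.66096519 -0.73813422  0.42908331] 0.05251008030999461
```

View pics/w4.png

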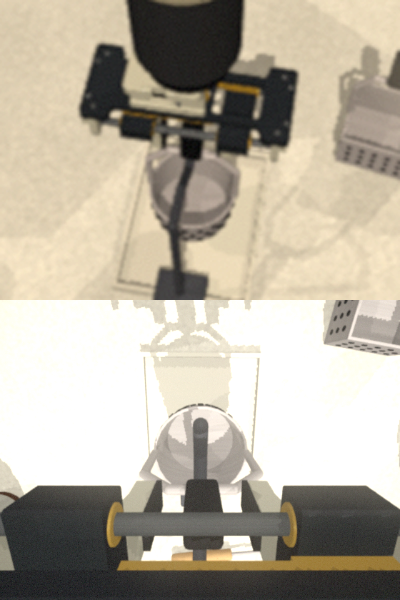

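The basket hangs upright from the hook between the opened fingers, with its grip at (203,510) in the wrist panel. Withdrawing straight up.

>>> servo_tool --series '[[[0, 0, -4, 0], [0, 0, -6, 0], [0, 0, -8, 0], [0, 0, -12, 0], [0, 0, -16, 0], [0, 0, -20, 0], [0, 0, -20, 0], [0, 0, -20, 0], [0, 0, -15, 0], [0, 0, -8, 0]]]' --claw -0.4

```text
t: 12.57
eef_pos: [0.6242, -0.009, 0.344]
ee_rot: [3.14, 0.004, 2.952]
force: [-0.3, 0.3, -0.1]
width: 0.0613
gripper_force: 0.0
```

>>> servo_tool --series '[[[0, 0, 0, 0], [0, 0, 0, 0], [0, 0, 0, 0], [0, 0, 0, 0], [0, 0, 0, 0], [0, 0, 0, 0], [0, 0, 0, 0], [0, 0, 0, 0], [0, 0, 0, 0], [0, 0, 0, 0]]]'

```text
t: 13.4
eef_pos: [0.6235, -0.0089, 0.3405]
ee_rot: [-3.142, -0.0, 2.952]
force: [0.7, 0.5, 0.8]
width: 0.0613
gripper_force: 0.0
```

>>> servo_tool --series '[[[0, 0, 0, 0], [0, 0, 0, 0], [0, 0, 0, 0], [0, 0, 0, 0], [0, 0, 0, 0], [0, 0, 0, 0], [0, 0, 0, 0], [0, 0, 0, 0], [0, 0, 0, 0], [0, 0, 0, 0]]]'

```text
t: 14.23
eef_pos: [0.6235, -0.0089, 0.3406]
ee_rot: [3.142, 0.0, 2.952]
force: [0.6, -0.9, 0.6]
width: 0.0613
gripper_force: 0.0
```

Run:
```python
from station import telemetry, eyes
from fit import *
s=telemetry.get_state();print(s['t'],s['eef_pos'],s['force'],s['width'])
W=eyes.grab_frame('wrist');S=eyes.grab_frame('scene');S2=[eyes.grab_frame('wrist') for _ in range(5)][-1]
print('motion',np.abs(W.astype(int)-S2).mean(), np.abs(cv2.GaussianBlur(W,(9,9),0).astype(int)-cv2.GaussianBlur(S2,(9,9),0)).max())
m=np.vstack([cv2.resize(S[180:330,160:360],(400,300),interpolation=cv2.INTER_CUBIC),cv2.resize(W,(400,300))])
cv2.imwrite('pics/w5.png',cv2.convertScaleAbs(m,alpha=1.5)[:,:,::-1])
```

```text
14.2333 [ 0.62352445 -0.00887779  0.34058322] [ 0.64754311 -0.8645736   0.57133341] 0.061250533339255016
motion 2.1308956916099775 5
```

View pics/w5.png

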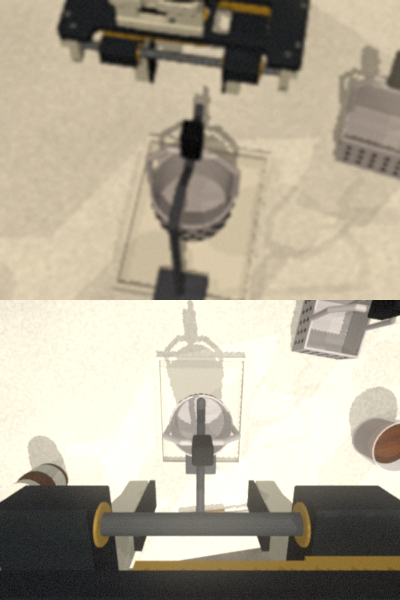

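The basket hangs upright and still, with its grip at (193,140) in the scene panel. The gripper is well clear and the square basket has not been disturbed.

```bash
python3 -c "
from station import ticket;print(ticket.job_done())"
```

```text
the job is handed in; nothing more can be done
None
```

The round basket hangs upright and still on the draining hook, the gripper is clear of it, the square basket was left where it stood, and the job was handed in at about 14.5 s; no verdict was shown.

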